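# Hold the yellow sample slide flush on the tilted reader

### The job

Take the slide with the yellow grip fin by its fin out of the blue tray, tilt it to match the reader's sloped metal plate, lay it flush on the plate within the orange corner marks (long side up the slope), and press squarely until the sprung plate has sunk about half of its travel, never driving it down onto its stop. Finish while still gripping the slide and holding it pressed there for the reading; leave the other slides, the marker pen and the bottle where they are.

Things in the scene. Friction and masses are not known exactly. Their poses are not given: they have to be found in the camera images.
- slide_yellow: a slide carrier: grey flat frame 104 (its x) x 40 (its y) x 6 mm thick with a yellow upright grip fin on top, 40 mm long (along x), 12 mm thick (along y), rising from 6 to 36 mm above the underside, in the middle of the frame. Mass about 60 g. Origin: centre of the underside; z up out of the fin's top. Starts lying flat in one of the tray's three compartments (which one varies).
- slide_red: a slide carrier: grey flat frame 104 (its x) x 40 (its y) x 6 mm thick with a red upright grip fin on top, 40 mm long (along x), 12 mm thick (along y), rising from 6 to 36 mm above the underside, in the middle of the frame. Mass about 60 g. Origin: centre of the underside; z up out of the fin's top. Starts lying flat in one of the tray's three compartments. Leave it alone.
- slide_white: a slide carrier: grey flat frame 104 (its x) x 40 (its y) x 6 mm thick with a white upright grip fin on top, 40 mm long (along x), 12 mm thick (along y), rising from 6 to 36 mm above the underside, in the middle of the frame. Mass about 60 g. Origin: centre of the underside; z up out of the fin's top. Starts lying flat in one of the tray's three compartments. Leave it alone.
- tray: blue open tray, 136 (x) x 226 (y) x 10 mm high, walls 5 mm thick, floor 5 mm thick, with two dividers as high as the rim that make three compartments side by side along y, about 72 mm apart. Fixed. Origin: centre of its underside, on the bench. It stands on the robot's left or right, the reader on the other side.
- reader: the slide reader: white base 170 (x) x 140 (y) x 55 mm high, front facing its -x (roughly the robot). Fixed. Origin: centre of its underside. Its grey head is hinged along y at the base's front edge, 65 mm before the origin and 75 mm up, so that its sprung plate slopes up and away from the robot.
- face (a point): centre of the upper surface of the sprung metal plate (aluminium, 130 mm up the slope x 66 mm across x 6 mm, with a dark window and orange corner marks that frame a 104 x 40 mm slide), 65 mm up the slope from the hinge line and 38 mm square above it. Axes: x up the slope, y across, z out of the plate, square to it. Moves with the plate.
- read_head (a joint): tilt of the reader's head and plate above level, rad, drawn between 0.2 and 0.5; a stiff friction hinge that stays where it is (takes about 4 N m to move).
- read_plate (a joint): how far the sprung plate is pressed in along its own normal, m: 0 = up at rest, 0.012 = down on its bottom stop. It takes about 2 N to start it and 0.5 N more for each mm: about 5 N at 6 mm, half way. It springs back up when released.
- marker: black and white marker pen, 130 mm long, 14 mm thick, lying on the bench between the tray and the reader, roughly along x. Origin: underside, mid-length. Bystander.
- bottle: standing clear bottle with blue cap, 64 mm wide, 120 mm tall, in the middle of the bench beyond the tray and the reader. Origin: centre of its underside. Bystander.
Mind the look-alikes: they are no part of the job. What is shaped like the slide_yellow but pink or purple is not meant.

How it is judged:
By the outcome, as a careful person would: the job done as asked, in the order asked, and still so for the second after the job is handed in, while the arm keeps its last pose, push and grip.
It also fails if it takes over 40 s, if anything falls off the work surface, if the arm or the gripper's body presses on something with over 40 N, if the wrist force passes 120 N, or if a joint passes its speed limit or range.

### The arm

A 7-joint arm with a two-finger parallel gripper is mounted at the origin on the work surface. World frame = base frame: x ahead of the robot, y to its left, z up, the work surface at z = 0. Lengths are in mm, angles in rad, forces in N, time in s.
With the tool pointing down it reaches from about 400 to 875 mm from the base axis. Payload 4.4 kg.
Tool frame: the origin (TCP) lies at the very end of the fingers, on their centre line; the grasp point (between the pads) lies 19 mm behind it (ctrl.hold_point_z is the z of the grasp point in the tool frame, in mm); z points along the fingers, y is the line along which they close (so a half turn about z gives the same grasp; the last joint's range is limited). The gripper opens to 85 mm and grips with 20 to 120 N. Pads are 22 mm wide; open, the fingers measure 114 mm over their backs; the gripper's body (76 mm by 85 mm) begins 54 mm behind the grasp point. The pads swing forward as they close: fully open they stand 13 mm farther back than shut.
Start: joints at [1.098, 0.628, 0.038, 1.517, -0.027, 0.996, -0.02], TCP at [257.215, -596.957, 231.313] pointing down, gripper open.
Joint ranges: [-3.06, 3.06], [-0.37, 2.12], [-1.25, 1.32], [0.18, 2.47], [-1.1, 4.24], [0.23, 1.98], [-2.94, 2.94]. Speed limits (rad/s): [2.57, 2.57, 3.14, 3.14, 3.14, 3.14, 3.14].

### API

Orientations are given as a unit quaternion [x, y, z, w].
In Python, from plant import ctrl, capture, calibration gives the robot as it stands.
- The arm moves only by the shell command python3 -m jog 'ROWS' [FORCE]. ROWS is JSON, a list of rows, each a list of 7 numbers: the shift along the tool's x, y, z in mm, then the turn, a rotation vector about the tool's x, y, z in degrees, then the closure, from 0 (fully open) to 1 (shut). A call has 1 to 12 rows; each row is the pose to reach, as a shift and turn from the pose commanded when the call began, along the tool's axes at that moment; what a row does not reach only later rows make up. A row lasts 1/12 s, in which the tool goes at most 41.7 mm and 7.16 degrees, less where a joint would pass 70% of its speed; a pose out of reach is approached as far as the arm can. A call with a gripper value outside its range is refused whole. The fingers move at their own pace and stop on an object; FORCE is the grip in N (left out, the last holds). Time passes only in rows, so rows that repeat a pose let the fingers close. It gives the time, the measured TCP pose, the force, the opening and the grip force at its end, in the units of the state.
- ctrl.state(): the state, without advancing time (a new reading comes with each control period).
- capture(name): name is "scene" or "side" or "wrist"; returns the picture (400x640x3 uint8, red, green, blue); there is no depth.
- calibration(name): a dict with "fx", "fy", "cx", "cy" (pixels), "R" (3x3) and "t" (3): a world point X has camera coordinates R X + t. Camera axes: x right, y down, z forward; pixel columns grow to the right and rows downward; lengths in mm; the calibration is good to about 2 mm. The wrist camera is an equidistant fisheye: a pixel r from the principal point sees the ray r / f radians off the axis. A picture is of the moment at which its call begins: read the wrist's pose just before it. calibration takes no time and is no camera call; for the wrist camera it gives the pose at the moment of the call.
- ctrl.finish_job(): hands the job in; it is judged then, once.
The state is a dict: "time_s": time; "q": joint angles; "qd": joint speeds; "joint_efforts": joint torques, N m; "tool_pos": TCP position; "tcp_rot": TCP orientation; "force": force on the tool from outside, world axes, zero at the start; "moment": the same for the moment, N m; "grip_width": finger opening in mm; "gripper_force": force on a finger pad.
Only numpy, scipy, OpenCV 4.12 (cv2) and the standard library are available. Lean on these libraries where they do the work, as an engineer would, in place of code of your own. Each camera call takes 0.05 s, during which the arm holds its last target. There are 200 camera calls.

## Working session

There is one attempt and no reset: what is moved stays moved. The work goes in short steps, Python scripts to look and compute and a shell command to move; the robot and the scene stay as the last step left them, time stands still between calls to the robot, and variables do not carry over. Pictures are saved under pics/ and viewed, at most 10 in all, crops included, and the job is handed in when it is done.

```bash
ls; mkdir -p pics; python3 - <<'E'
from plant import ctrl,capture,calibration
import cv2
s=ctrl.state();print(s)
for n in("scene","side"):
    cv2.imwrite(f"pics/{n}0.png",capture(n)[:,:,::-1]);c=calibration(n);print(n,c)
E
```

```text
pics
{'time_s': 0.0, 'q': array([ 1.09818103,  0.62933303,  0.03842982,  1.51835407, -0.02699045,
        0.99630195, -0.02001759]), 'qd': array([-0.00013429, -0.00139714,  0.00032554,  0.00074135,  0.00189639,
        0.0009024 ,  0.00037184]), 'joint_efforts': array([-4.18263899e-04, -5.63406301e+01,  1.22601695e+00, -1.93446171e+01,
        1.10283442e-02,  1.03783782e-02, -8.56218008e-06]), 'tool_pos': array([ 256.98280036, -596.37014395,  230.4018144 ]), 'tcp_rot': array([ 9.79383690e-01,  2.02006695e-01, -2.01882388e-04, -9.17416183e-04]), 'force': array([-0.19268918,  0.96262453,  0.43806796]), 'moment': array([ 0.02412594, -0.00336807, -0.00369874]), 'gripper_force': 0.0, 'grip_width': 85.7881695607731}
scene {'fx': 402.9097872934016, 'fy': 402.9097872934016, 'cx': 322.77705547704926, 'cy': 191.85900125776175, 'R': array([[ 0.18252308,  0.98308746, -0.0149793 ],
       [ 0.81199487, -0.1593131 , -0.56150126],
       [-0.55439125,  0.09032382, -0.82734029]]), 't': array([-189.98743392, -374.41033692, 1273.59252351])}
side {'fx': 511.3753335618434, 'fy': 511.3753335618434, 'cx': 328.4473501369918, 'cy': 193.1810019244086, 'R': array([[-0.99501435, -0.09791695,  0.0189395 ],
       [-0.07907138,  0.65879831, -0.74815273],
       [ 0.06077952, -0.74592028, -0.6632562 ]]), 't': array([ 566.18595716,   72.38615518, 1431.79421257])}
```

View pics/scene0.png

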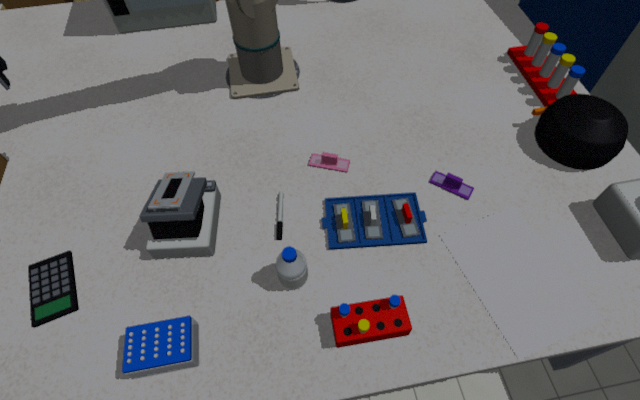

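View pics/side0.png

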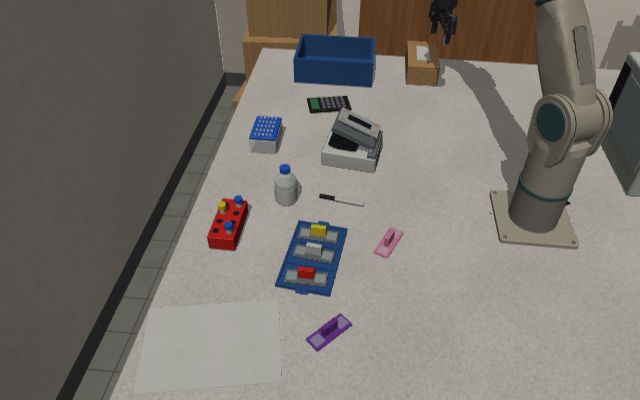

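Scene picture: the robot is at the top. The tray, on the robot's left, is at about (375,220), with the yellow fin at (345,217), white at (373,212) and red at (406,211). The reader is at (180,210), the marker at (279,215) and the bottle at (291,265).

Candidates for the target:
- yellow slide (345,217)
- white slide (373,212)
- red slide (406,211)
- pink look-alike (329,160)
- purple look-alike (453,184)
- yellow knob on the red block (364,325)
- yellow tube caps (549,37)

By the description I choose (345,217), which is (318,230) in the side picture. I'll check it in a close crop.

```bash
python3 - <<'E'
import cv2,numpy as np
a=cv2.imread("pics/scene0.png");b=cv2.imread("pics/side0.png")
f=lambda im,x,y:cv2.resize(im[y:y+75,x:x+100],(400,300),interpolation=cv2.INTER_CUBIC)
cv2.imwrite("pics/crop1.png",np.vstack([np.hstack([f(a,320,185),f(a,130,165)]),np.hstack([f(b,265,220),f(b,305,100)])]))
E
```

```text
(no output)
```

View pics/crop1.png

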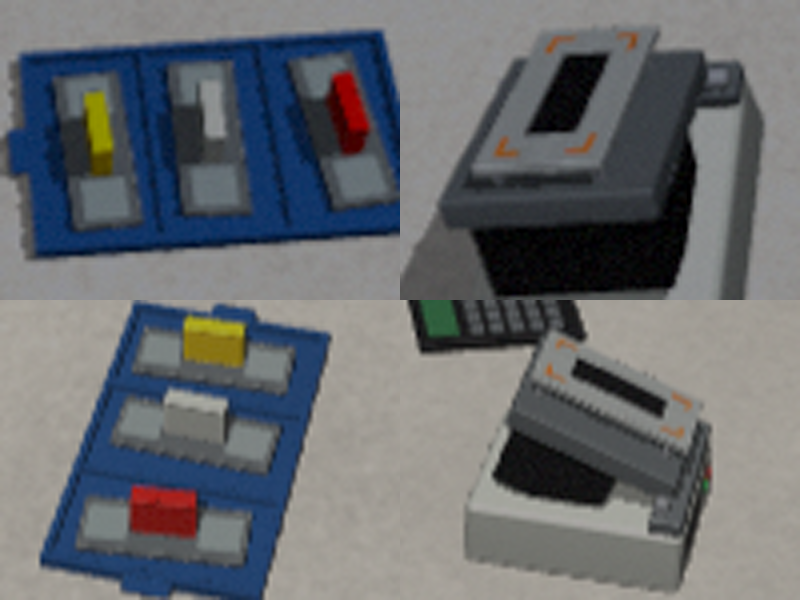

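The crop confirms it. Yellow fin top left at crop (97,130), on a grey frame in the tray's compartment nearest the reader. The plate corners and orange marks are readable in both views, so I'll fit the poses from them.

```bash
cat > h.py <<'E'
import numpy as np,cv2
from scipy.optimize import least_squares
from scipy.spatial.transform import Rotation as Ro
from plant import ctrl,capture,calibration
def proj(c,X):
    p=np.atleast_2d(X)@np.array(c['R']).T+c['t']
    return np.c_[c['fx']*p[:,0]/p[:,2]+c['cx'],c['fy']*p[:,1]/p[:,2]+c['cy']]
def projf(c,X):
    p=np.atleast_2d(X)@np.array(c['R']).T+c['t']
    rho=np.hypot(p[:,0],p[:,1]);th=np.arctan2(rho,p[:,2])
    return np.c_[c['fx']*th*p[:,0]/rho+c['cx'],c['fy']*th*p[:,1]/rho+c['cy']]
def slide(p,L):  # p: x,y,yaw ; underside z=5
    return Ro.from_euler('z',p[2]).apply(L)+[p[0],p[1],5]
def face(p): # x,y,yaw,tilt -> origin,R
    Rz=Ro.from_euler('z',p[2]);Rt=Rz*Ro.from_euler('y',-p[3])
    return Rz.apply([-65,0,75])+[p[0],p[1],0]+Rt.apply([65,0,38]),Rt
def plate(p,L):
    o,R=face(p);return R.apply(L)+o
PC=np.array([[-65,-33,0],[-65,33,0],[65,33,0],[65,-33,0]],float)
def marks(h=(53,21)): return np.array([[-h[0],-h[1],0],[-h[0],h[1],0],[h[0],h[1],0],[h[0],-h[1],0]],float)
FC=np.array([[-52,-20,6],[-52,20,6],[52,20,6],[52,-20,6]],float)
FT=np.array([[-20,-6,36],[-20,6,36],[20,6,36],[20,-6,36]],float)
E
python3 - <<'E'
from h import *
cs,cd=calibration("scene"),calibration("side")
t=lambda P,o:(np.array(P)+.5)/4-.5+o
fs=t([[55,78],[115,72],[143,222],[75,228]],[320,185])
fd=t([[295,47],[290,90],[135,72],[140,30]],[265,220])
ps=t([[140,27],[260,28],[200,177],[72,166]],[130,165]); pd=t([[308,100],[290,150],[128,85],[146,32]],[305,100])
ms=t([[150,35],[237,33],[197,150],[97,152]],[130,165]); md=t([[290,103],[286,137],[146,76],[156,40]],[305,100])
r=least_squares(lambda p:np.r_[proj(cs,slide(p,FC))-fs,proj(cd,slide(p,FC))-fd].ravel(),[600,60,0],x_scale=[100,100,1],loss='soft_l1')
print(r.x,r.fun.reshape(-1,2).round(1).tolist())
def g(p): return np.r_[proj(cs,plate(p,PC))-ps,proj(cd,plate(p,PC))-pd,proj(cs,plate(p,marks()))-ms,proj(cd,plate(p,marks()))-md].ravel()
r=least_squares(g,[600,-350,0,.35],x_scale=[100,100,1,1],loss='soft_l1')
print(r.x,r.fun.reshape(-1,2).round(1).tolist(),face(r.x)[0])
E
```

```text
[ 5.82158145e+02  1.36808513e+02 -6.11375048e-02] [[-0.6, -0.0], [0.6, -0.3], [0.8, -0.1], [0.6, 0.5], [0.6, -0.3], [-0.3, -0.2], [-0.6, -0.8], [1.2, -0.9]]
[ 5.13492028e+02 -2.28928397e+02 -1.45446020e-01  3.28154629e-01] [[0.9, 0.4], [-0.1, -1.0], [0.6, -2.3], [-0.1, 1.7], [-0.2, 0.3], [0.6, -0.2], [1.3, -2.0], [1.7, -0.3], [2.2, 1.2], [-0.9, 0.9], [-3.1, 0.9], [1.4, 1.3], [0.1, 0.0], [-1.4, -0.8], [1.4, -0.2], [2.0, 1.4]] [ 497.9422072  -226.65065369  131.92155514]
```

```bash
cat >> h.py <<'E'
def rel(pos,R=None):
    s=ctrl.state();R0=Ro.from_quat(s['tcp_rot'])
    sh=R0.inv().apply(np.array(pos)-s['tool_pos'])
    rv=np.degrees((R0.inv()*R).as_rotvec()) if R is not None else 0
    print('shift',np.round(sh,1),'turn',np.round(rv,2),'t',s['time_s'])
def down(yaw): return Ro.from_euler('z',yaw)*Ro.from_euler('x',np.pi)
E
python3 - <<'E'
from h import *
c=calibration("wrist");print(c,-np.array(c['R']).T@c['t'])
rel([430,-227,280],down(-.145))
E
```

```text
{'fx': 309.70691628693146, 'fy': 309.70691628693146, 'cx': 320.05915430551977, 'cy': 201.66934903711405, 'R': array([[ 0.39641187, -0.91806891, -0.00266768],
       [-0.88614793, -0.38338512,  0.26030308],
       [-0.23999891, -0.10082327, -0.96552327]]), 't': array([-648.81151172,  -34.50339494,  378.42448683])} [ 317.44293431 -570.72776827  372.62816885]
shift [ 305.1 -270.9  -49.1] turn [-1.000e-01  3.000e-02  3.162e+01] t 0.1
```

```bash
python3 -m jog '[[40,-35,-10,0,0,7,0],[80,-70,-10,0,0,14,0],[120,-105,-10,0,0,21,0],[160,-140,-10,0,0,28,0],[200,-175,-10,0,0,31.6,0],[240,-210,-10,0,0,31.6,0],[280,-245,-10,0,0,31.6,0],[305,-271,-10,0,0,31.6,0],[305,-271,-10,0,0,31.6,0],[305,-271,-10,0,0,31.6,0],[305,-271,-10,0,0,31.6,0],[305,-271,-10,0,0,31.6,0]]'
python3 - <<'E'
from h import *
import json
c=calibration("wrist");im=capture("wrist")
json.dump({k:np.array(v).tolist() for k,v in c.items()},open("w1.json","w"))
cv2.imwrite("pics/w1.png",im[:,:,::-1])
p=[513.5,-228.9,-.145,.328]
print(projf(c,plate(p,PC)).round(),face(p)[0])
u=projf(c,[face(p)[0]])[0].round().astype(int);x,y=max(u[0]-100,0),max(u[1]-75,0);print(x,y)
cv2.imwrite("pics/w1c.png",cv2.resize(im[y:y+150,x:x+200,::-1],(800,600),interpolation=cv2.INTER_CUBIC))
E
```

```text
time_s: 1.1
tool_pos: [430.9, -225.1, 241.1]
tcp_rot: [0.998, -0.07, -0.0, -0.0]
force: [-0.6, -0.9, -0.4]
grip_width: 85.5
gripper_force: 0.0
[[348. 188.]
 [275. 188.]
 [266.  39.]
 [355.  39.]] [ 497.95787391 -226.63046371  131.91393371]
211 44
```

View pics/w1c.png

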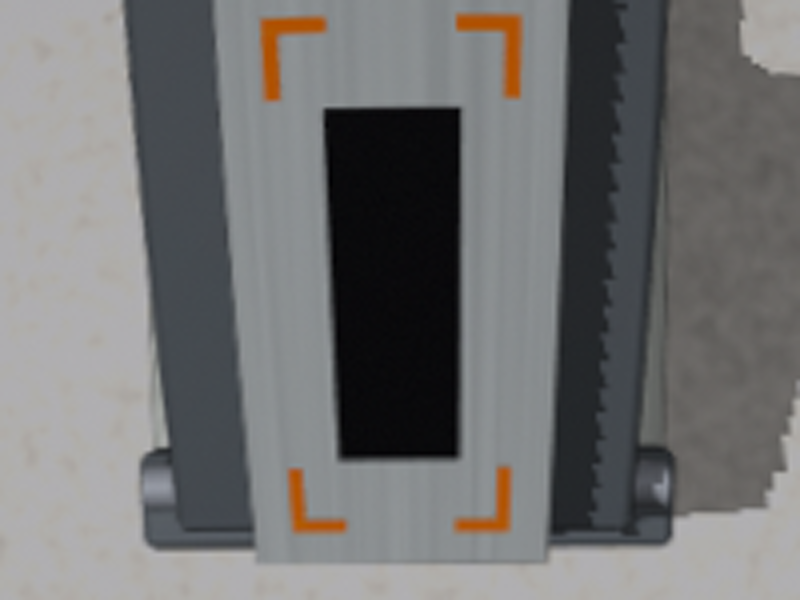

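Wrist crop, with left = +y and up = up the slope. Orange outer corners are at (260,20), (522,14), (295,532) and (510,530). The plate's low corners are at (257,562) and (547,560), and the window runs from (324,108) to (458,458). I'll refit the reader with these.

```bash
cat > fit.py <<'E'
from h import *
import json
c=json.load(open("w1.json"));cs,cd=calibration("scene"),calibration("side")
t=lambda P,o:(np.array(P)+.5)/4-.5+o
ps=t([[140,27],[260,28],[200,177],[72,166]],[130,165]); pd=t([[308,100],[290,150],[128,85],[146,32]],[305,100])
wm=t([[510,530],[295,532],[260,20],[522,14]],[211,44]); wp=t([[547,560],[257,562]],[211,44])
ww=t([[458,458],[340,460],[324,108],[460,107]],[211,44])
def g(p,wt=(1,.3)):
    q=p[:4];return np.r_[(projf(c,plate(q,marks(p[4:6])))-wm)*wt[0],(projf(c,plate(q,PC[:2]))-wp)*wt[0],
      (projf(c,plate(q,marks(p[6:8])))-ww)*wt[0],(proj(cs,plate(q,PC))-ps)*wt[1],(proj(cd,plate(q,PC))-pd)*wt[1]].ravel()
for wt in((1,.3),(1,0.03)):
    r=least_squares(g,[513,-229,-.14,.33,54,22,35,12],x_scale=[100,100,1,1,50,20,30,10],loss='soft_l1',kwargs=dict(wt=wt))
    J=np.linalg.inv(r.jac.T@r.jac);print(wt,r.x.round(3),'sd',np.sqrt(np.diag(J))[:4].round(4)*.4);print(r.fun.reshape(-1,2).round(1).tolist(),face(r.x)[0])
E
python3 fit.py
python3 - <<'E'
from h import *
rel([582-60,137,200],down(-.061))
E
```

```text
(1, 0.3) [ 5.18278e+02 -2.28600e+02 -1.34000e-01  3.78000e-01  5.60270e+01
  2.38960e+01  3.80470e+01  1.26600e+01] sd [0.59224 0.15464 0.00208 0.01224]
[[-0.2, -0.2], [-0.3, -0.3], [-0.0, -0.4], [-0.1, 0.0], [0.4, 0.8], [-0.0, 0.7], [0.2, 0.1], [0.1, -0.2], [0.1, 0.1], [-0.1, -0.2], [0.2, 0.5], [-0.1, 0.0], [0.1, -1.1], [-0.1, 0.2], [-0.4, 0.1], [-0.1, -0.0], [0.4, -1.0], [0.4, -0.5]] [ 499.82126319 -226.12104629  134.31401535]
(1, 0.03) [ 5.19536e+02 -2.28836e+02 -1.34000e-01  4.05000e-01  5.63070e+01
  2.37310e+01  3.82850e+01  1.25850e+01] sd [0.60424 0.15808 0.00208 0.0126 ]
[[-0.4, -0.2], [-0.1, -0.4], [-0.2, -0.4], [0.0, 0.0], [0.3, 0.3], [0.0, 0.2], [0.1, 0.3], [0.2, -0.0], [-0.0, 0.2], [-0.0, -0.0], [0.0, 0.1], [-0.0, 0.0], [0.0, -0.1], [-0.0, -0.0], [-0.0, 0.0], [-0.0, -0.0], [0.0, -0.1], [0.1, -0.1]] [ 499.4977576  -226.12637456  135.52967677]
shift [  39.1 -373.5   41. ] turn [ 0.02  0.03 -4.7 ] t 1.15
```

```bash
python3 -m jog '[[4,-41,0,0,0,-4.7,0],[9,-82,5,0,0,-4.7,0],[13,-123,10,0,0,-4.7,0],[17,-164,15,0,0,-4.7,0],[21,-205,20,0,0,-4.7,0],[26,-246,25,0,0,-4.7,0],[30,-287,30,0,0,-4.7,0],[34,-328,35,0,0,-4.7,0],[39,-373,41,0,0,-4.7,0],[39,-373,41,0,0,-4.7,0],[39,-373,41,0,0,-4.7,0],[39,-373,41,0,0,-4.7,0]]'
python3 - <<'E'
from h import *
import json
c=calibration("wrist");im=capture("wrist")
json.dump({k:np.array(v).tolist() for k,v in c.items()},open("w2.json","w"))
cv2.imwrite("pics/w2.png",im[:,:,::-1])
p=[582,137,-.061]
print(projf(c,slide(p,FC)).round(),projf(c,slide(p,FT)).round())
u=projf(c,slide(p,[[0,0,10]]))[0].round().astype(int);x,y=max(u[0]-100,0),max(u[1]-75,0);print(x,y)
cv2.imwrite("pics/w2c.png",cv2.resize(im[y:y+150,x:x+200,::-1],(800,600),interpolation=cv2.INTER_CUBIC))
E
```

```text
time_s: 2.15
tool_pos: [522.7, 133.7, 199.9]
tcp_rot: [0.999, -0.032, -0.0, 0.001]
force: [0.4, -0.2, 0.8]
grip_width: 85.5
gripper_force: 0.0
[[332. 174.]
 [295. 174.]
 [294.  78.]
 [332.  78.]] [[319. 147.]
 [306. 147.]
 [306. 106.]
 [319. 106.]]
213 51
```

View pics/w2c.png

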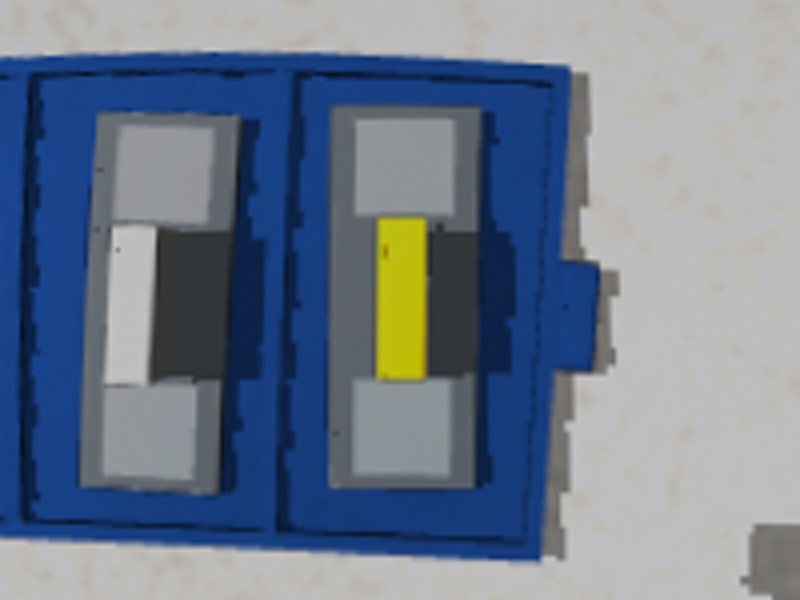

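The wrist crop shows the yellow fin top at (377,217)–(427,380) on its frame at (330,107)–(480,488). White is the neighbour on the left, and there is tray wall clearance on the right.

```bash
python3 - <<'E'
from h import *
import json
c=json.load(open("w2.json"))
t=lambda P:(np.array(P)+.5)/4-.5+[213,51]
ft=t([[427,380],[376,379],[377,217],[426,219]]);fr=t([[476,487],[330,488],[331,107],[480,108]])
r=least_squares(lambda p:np.r_[projf(c,slide(p,FC))-fr,projf(c,slide(p,FT))-ft].ravel(),[582,137,-.06],x_scale=[100,100,1],loss='soft_l1')
print(r.x,r.fun.reshape(-1,2).round(1).tolist())
rel([r.x[0],r.x[1],14],down(r.x[2]))
E
```

```text
[ 5.83306104e+02  1.36453327e+02 -7.15386299e-02] [[0.2, 0.8], [-0.1, 0.3], [-0.4, -0.7], [0.3, -0.9], [-0.3, 0.3], [0.1, 0.5], [-0.0, -0.0], [0.2, -0.5]]
shift [ 60.4  -7.9 186.1] turn [0.11 0.02 0.28] t 2.2
```

```bash
python3 -m jog '[[30,-5,10,0,0,0.3,0.5],[60.4,-7.9,20,0,0,0.3,0.5],[60.4,-7.9,50,0,0,0.3,0.5],[60.4,-7.9,85,0,0,0.3,0.5],[60.4,-7.9,120,0,0,0.3,0.5],[60.4,-7.9,145,0,0,0.3,0.5],[60.4,-7.9,160,0,0,0.3,0.5],[60.4,-7.9,172,0,0,0.3,0.5],[60.4,-7.9,180,0,0,0.3,0.5],[60.4,-7.9,184,0,0,0.3,0.5],[60.4,-7.9,184,0,0,0.3,0.5],[60.4,-7.9,184,0,0,0.3,0.5]]' 60
python3 -m jog '[[0,0,0,0,0,0,0.6],[0,0,0,0,0,0,0.7],[0,0,0,0,0,0,0.8],[0,0,0,0,0,0,0.9],[0,0,0,0,0,0,1],[0,0,0,0,0,0,1],[0,0,0,0,0,0,1],[0,0,0,0,0,0,1],[0,0,0,0,0,0,1],[0,0,0,0,0,0,1]]' 60
```

```text
time_s: 3.2
tool_pos: [584.0, 139.9, 17.2]
tcp_rot: [0.999, -0.034, 0.001, -0.0]
force: [-0.6, -0.3, -0.7]
grip_width: 42.9
gripper_force: 0.0
time_s: 4.03
tool_pos: [583.8, 140.4, 17.2]
tcp_rot: [0.999, -0.034, 0.001, -0.0]
force: [-0.9, 0.1, 6.4]
grip_width: 10.8
gripper_force: 60.2
```

```bash
python3 -m jog '[[0,0,-3,0,0,0,1],[0,0,-10,0,0,0,1],[0,0,-30,0,0,0,1],[0,0,-60,0,0,0,1],[0,0,-95,0,0,0,1],[0,0,-130,0,0,0,1],[0,0,-165,0,0,0,1],[0,0,-200,0,0,0,1],[0,0,-225,0,0,0,1],[0,0,-230,0,0,0,1],[0,0,-230,0,0,0,1],[0,0,-230,0,0,0,1]]'
python3 - <<'E'
from h import *
import json
p=[518.6,-228.6,-.134,.39]
o,R=face(p);print(o)
q=o+R.apply([0,0,12.2+60]);T=R*Ro.from_euler('x',np.pi)
rel(q,T)
c=calibration("wrist");im=capture("wrist");s=ctrl.state()
json.dump({**{k:np.array(v).tolist() for k,v in c.items()},'tp':s['tool_pos'].tolist(),'tr':s['tcp_rot'].tolist()},open("w3.json","w"))
cv2.imwrite("pics/w3.png",im[:,:,::-1])
Rt=Ro.from_quat(s['tcp_rot']);X=s['tool_pos']+Rt.apply(np.r_[FC,FT]*[1,-1,-1]+[0,0,12.2]);print(projf(c,X).round(1))
u=projf(c,X).mean(0).round().astype(int);x,y=u-[90,60];print(x,y)
cv2.imwrite("pics/w3c.png",cv2.resize(im[y:y+150,x:x+200,::-1],(800,600),interpolation=cv2.INTER_CUBIC))
E
```

```text
time_s: 5.03
tool_pos: [582.5, 140.1, 245.7]
tcp_rot: [0.999, -0.034, -0.001, 0.0]
force: [0.3, 0.6, -0.2]
grip_width: 10.8
gripper_force: 59.3
[ 499.44519704 -226.01778244  134.85879126]
shift [-85.4 369.   44.3] turn [-0.72 22.41  3.75] t 5.0333
[[353.5 327.1]
 [286.8 327. ]
 [279.1 149.5]
 [361.6 149.6]
 [333.1 313.7]
 [307.2 313.7]
 [305.7 234.2]
 [334.8 234.2]]
230 196
```

View pics/w3c.png

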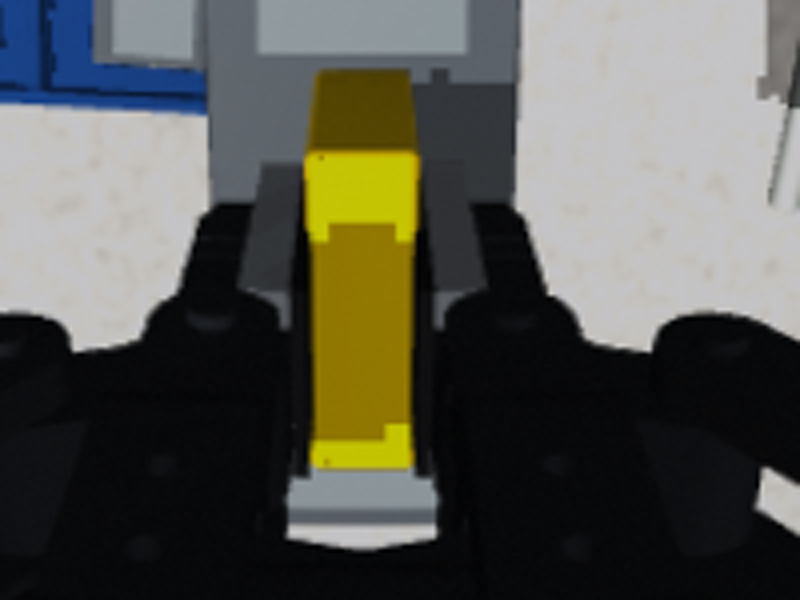

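The slide is held centred. The fin's far top corner is at crop (305,152), against a predicted (304,154). I'll take one more wrist view from the reader's side to pin down the tilt by parallax.

```bash
python3 -m jog '[[-20,36,0,0,0,0,1],[-40,72,0,0,0,0,1],[-60,108,0,0,0,0,1],[-80,144,0,0,0,0,1],[-100,180,0,0,0,0,1],[-120,216,-4,0,0,0,1],[-127,229,-4,0,0,0,1],[-127,229,-4,0,0,0,1],[-127,229,-4,0,0,0,1],[-127,229,-4,0,0,0,1]]'
python3 - <<'E'
from h import *
import json
c=calibration("wrist");im=capture("wrist")
json.dump({k:np.array(v).tolist() for k,v in c.items()},open("w4.json","w"))
cv2.imwrite("pics/w4.png",im[:,:,::-1])
p=[518.6,-228.6,-.134,.39]
print(projf(c,plate(p,PC)).round())
u=projf(c,[face(p)[0]])[0].round().astype(int);x,y=max(min(u[0]-100,440),0),max(u[1]-75,0);print(x,y)
cv2.imwrite("pics/w4c.png",cv2.resize(im[y:y+150,x:x+200,::-1],(800,600),interpolation=cv2.INTER_CUBIC))
E
```

```text
time_s: 5.92
tool_pos: [441.3, -78.5, 249.4]
tcp_rot: [0.999, -0.033, -0.001, -0.0]
force: [0.4, 0.5, -0.1]
grip_width: 10.9
gripper_force: 59.3
[[487. 187.]
 [430. 181.]
 [464.  48.]
 [528.  65.]]
380 50
```

View pics/w4c.png

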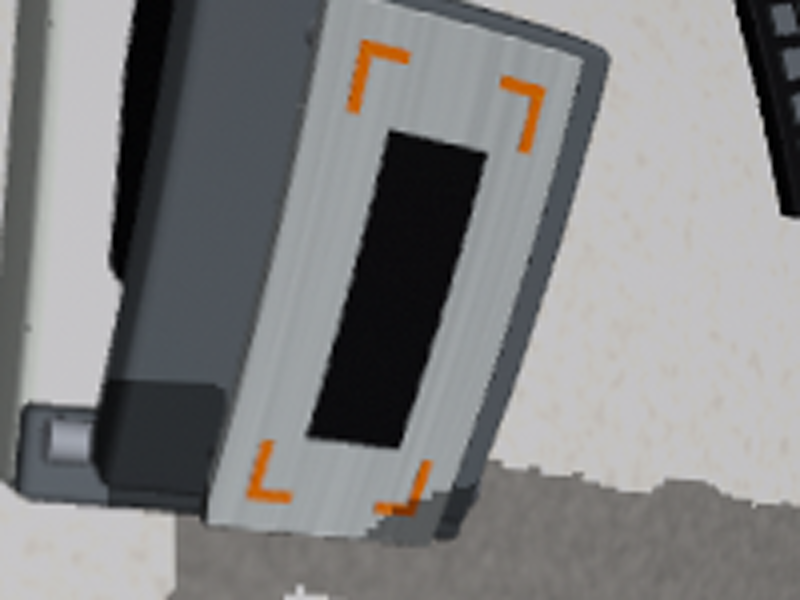

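The oblique view shows the mark outer corners at (363,40), (546,90), (247,498) and (412,514). The window corners are at (389,130), (488,153), (401,449) and (306,437), and the plate corners at (207,521) low-left and (582,57) high-right. Next is a joint fit.

```bash
cat > fit2.py <<'E'
from h import *
import json
exec(open('fit.py').read().split('def g')[0])
c4=json.load(open("w4.json"));u=lambda P:t(P,[380,50])
m4=u([[412,514],[247,498],[363,40],[546,90]]);w4=u([[401,449],[306,437],[389,130],[488,153]]);p4=u([[207,521],[582,57]])
def g(p,f=1):
    q=p[:4];a=[]
    for cc,M,W,P,I in((c,wm,ww,wp,[0,1]),(c4,m4,w4,p4,[1,3])):
        a+=[projf(cc,plate(q,marks(p[4:6])))-M,projf(cc,plate(q,marks(p[6:8])))-W,projf(cc,plate(q,PC[I]))-P]
    a+=[(proj(cs,plate(q,PC))-ps)*.2,(proj(cd,plate(q,PC))-pd)*.2]
    return np.vstack(a).ravel()
r=least_squares(g,[518,-229,-.13,.38,56,24,38,12.5],x_scale=[100,100,1,1,50,20,30,10],loss='soft_l1')
sd=np.sqrt(np.diag(np.linalg.inv(r.jac.T@r.jac)))*.4
print(r.x.round(3),sd.round(4));print(r.fun.reshape(-1,2).round(1).tolist(),face(r.x)[0])
# free plane: per-point triangulation of 8 points from the two wrist views
X=[]
for a,b,L in zip(np.r_[wm,ww],np.r_[m4,w4],np.r_[marks(r.x[4:6]),marks(r.x[6:8])]):
    X.append(least_squares(lambda x:np.r_[projf(c,x)-a,projf(c4,x)-b].ravel(),plate(r.x[:4],L)).x)
X=np.array(X);m=X.mean(0);n=np.linalg.svd(X-m)[2][2];n*=np.sign(n[2])
print('tri centre',m.round(1),'tilt',np.arccos(n[2]).round(3),'dir',np.arctan2(n[1],-n[0]).round(3),'res',((X-m)@n).round(1))
o,R=face(r.x);rel(o+R.apply([0,0,12.2+45]),R*Ro.from_euler('x',np.pi))
E
python3 fit2.py
```

```text
[ 5.17433e+02 -2.28403e+02 -1.33000e-01  3.59000e-01  5.57260e+01
  2.39340e+01  3.78320e+01  1.28810e+01] [0.2203 0.0972 0.0018 0.004  0.1426 0.1387 0.1364 0.1347]
[[-0.2, -0.3], [-0.4, -0.4], [0.2, -0.2], [-0.4, 0.1], [0.4, -0.2], [-0.2, -0.5], [-0.2, 0.0], [0.1, -0.3], [0.3, 1.0], [-0.1, 0.9], [0.7, 0.4], [0.1, -0.0], [-0.2, -0.1], [-0.1, -0.6], [-0.3, -0.1], [0.5, 0.1], [0.2, -0.1], [-0.1, -0.2], [-0.8, 1.6], [1.1, 0.3], [0.2, 0.3], [-0.0, -0.0], [0.2, -0.6], [-0.0, 0.3], [-0.3, 0.1], [-0.0, -0.0], [0.2, -0.5], [0.2, -0.2]] [ 500.0977675  -226.08273177  133.41047035]
tri centre [ 499.9 -226.1  133.1] tilt 0.366 dir 0.132 res [-0.9  0.1  0.3 -0.3  1.7 -0.6 -0.6  0.3]
shift [ 48.2 142.4  62.4] turn [-0.73 20.62  3.82] t 5.9667
```

```bash
python3 -m jog '[[8,30,0,-0.2,5,0.9,1],[16,60,0,-0.4,10,1.9,1],[24,90,5,-0.6,15,2.9,1],[32,115,15,-0.73,20.62,3.82,1],[40,135,30,-0.73,20.62,3.82,1],[48.2,142.4,50,-0.73,20.62,3.82,1],[48.2,142.4,62.4,-0.73,20.62,3.82,1],[48.2,142.4,62.4,-0.73,20.62,3.82,1],[48.2,142.4,62.4,-0.73,20.62,3.82,1],[48.2,142.4,62.4,-0.73,20.62,3.82,1],[48.2,142.4,62.4,-0.73,20.62,3.82,1]]'
cat > chk.py <<'E'
from h import *
import sys
p=[517.43,-228.4,-.133,.361];o,R=face(p);s=ctrl.state()
T=Ro.from_quat(s['tcp_rot'])
print('TCP in face',R.inv().apply(s['tool_pos']-o).round(2),'rot err deg (face)',np.degrees(((R*Ro.from_euler('x',np.pi)).inv()*T).as_rotvec()).round(2))
print('F face',R.inv().apply(s['force']).round(2),'M face',R.inv().apply(s['moment']).round(3),'q',s['q'].round(2),s['time_s'],s['grip_width'])
rel(o+R.apply([0,0,12.2]),R*Ro.from_euler('x',np.pi))
E
python3 chk.py
```

```text
time_s: 6.88
tool_pos: [480.3, -223.9, 188.0]
tcp_rot: [0.982, -0.065, 0.179, 0.012]
force: [-0.3, -0.4, 0.1]
grip_width: 10.9
gripper_force: 59.4
TCP in face [ 0.73 -0.45 57.97] rot err deg (face) [-0.02 -0.05 -0.02]
F face [-0.24 -0.43  0.15] M face [0.015 0.393 0.01 ] q [ 0.37  0.42  0.12  2.22 -0.78  0.24 -0.5 ] 6.8833 10.878567894394234
shift [-0.7 -0.5 45.8] turn [0.02 0.05 0.02] t 6.8833
```

```bash
python3 -m jog '[[-0.7,-0.5,8,0,0,0,1],[-0.7,-0.5,15,0,0,0,1],[-0.7,-0.5,22,0,0,0,1],[-0.7,-0.5,28,0,0,0,1],[-0.7,-0.5,32,0,0,0,1],[-0.7,-0.5,32,0,0,0,1],[-0.7,-0.5,32,0,0,0,1],[-0.7,-0.5,32,0,0,0,1],[-0.7,-0.5,32,0,0,0,1]]';python3 chk.py
```

```text
time_s: 7.63
tool_pos: [491.0, -227.0, 160.7]
tcp_rot: [0.982, -0.067, 0.177, 0.012]
force: [0.4, 0.3, -1.7]
grip_width: 10.8
gripper_force: 59.4
TCP in face [ 1.43 -2.08 28.53] rot err deg (face) [ 0.01 -0.26  0.13]
F face [-0.26  0.31 -1.69] M face [ 0.006  0.443 -0.006] q [ 0.31  0.49  0.2   2.21 -1.1   0.23 -0.18] 7.6333 10.770299156441412
shift [-1.4 -2.1 16.3] turn [-0.01  0.26 -0.13] t 7.6333
```

The arm is pinned on j5 and j6 in this elbow branch. I'll back off, identify the kinematics from the logged poses and find the other branch (j5 positive).

```bash
cat > log.py <<'E'
from h import *
import json
s=ctrl.state();open('log.txt','a').write(json.dumps([s['q'].tolist(),s['tool_pos'].tolist(),s['tcp_rot'].tolist()])+'\n');print('q',s['q'].round(3))
E
python3 log.py
python3 -m jog '[[0,0,-30,0,0,0,1],[0,0,-60,0,0,0,1],[0,0,-90,0,-6,0,1],[0,0,-100,0,-13,0,1],[0,0,-100,0,-20,0,1],[0,0,-100,0,-20,0,1],[0,0,-100,0,-20,0,1],[0,0,-100,0,-20,0,1]]'; python3 log.py
cat > fk.py <<'E'
from h import *
import json,itertools
D=[json.loads(l) for l in open('log.txt')]
D.append([[1.09818103,.62933303,.03842982,1.51835407,-.02699045,.99630195,-.02001759],[256.98,-596.37,230.4],[.979383690,.202006695,-.000201882388,-.000917416183]])
def fk(q,s,L):
    R=Ro.identity();p=np.zeros(3)
    R=Ro.from_euler('z',s[0]*q[0]);p=np.array([0,0,L[0]])
    R=R*Ro.from_euler('y',q[1])*Ro.from_euler('z',s[1]*q[2]);p=p+R.apply([L[4],0,L[1]])
    R=R*Ro.from_euler('y',q[3])*Ro.from_euler('z',s[2]*q[4]);p=p+R.apply([L[5],0,L[2]])
    R=R*Ro.from_euler('y',q[5])*Ro.from_euler('z',s[3]*q[6]+L[6]);p=p+R.apply([0,0,L[3]])
    return p,R
def best():
    out=[]
    for s in itertools.product([-1,1],repeat=4):
      for yo in(0,np.pi):
        def g(x):
            e=[]
            for q,P,Q in D:
                p,R=fk(q,s,x);e+=list((p-P)/5)+list((R.inv()*Ro.from_quat(Q)).as_rotvec()*50)
            return np.array(e)
        r=least_squares(g,[350,400,400,300,0,0,yo],x_scale=[100]*6+[1]);out.append((r.cost,s,r.x,r.fun))
    return min(out,key=lambda a:a[0])
if __name__=='__main__':
    b=best();print(b[0],b[1],b[2].round(2),b[3].round(2))
E
python3 fk.py
```

```text
q [ 0.311  0.488  0.197  2.213 -1.098  0.233 -0.185]
time_s: 8.3
tool_pos: [456.3, -221.9, 253.6]
tcp_rot: [0.998, -0.067, 0.003, -0.0]
force: [-0.9, 1.2, 0.1]
grip_width: 10.8
gripper_force: 59.4
q [-0.123  0.491  0.773  1.9   -0.433  0.917 -0.845]
16.663271232881915 (-1, -1, -1, -1) [357.69 503.38 364.53 328.53  37.72 -20.62   1.57] [ 0.2   0.45 -0.98 -0.   -0.   -0.    1.37 -0.2   0.55 -0.    0.   -0.
  4.28  3.38  0.43 -0.   -0.    0.  ]
```

```bash
cat > plan.py <<'E'
from fk import *
b=best();S,L=b[1],b[2]
lo=np.array([-3.06,-.37,-1.25,.18,-1.1,.23,-2.94]);hi=np.array([3.06,2.12,1.32,2.47,4.24,1.98,2.94])
o,Rf=face([517.43,-228.4,-.133,.361])
def ik(P,T,q0,lim=True,reg=None):
    def g(q):
        p,R=fk(q,S,L);e=list((p-P)/5)+list((R.inv()*T).as_rotvec()*50)
        return np.r_[e,(0 if reg is None else 1e-2*(q-reg))]
    q0=np.clip(q0,lo+.02,hi-.02)
    return least_squares(g,q0,bounds=(lo+.02,hi-.02))
if __name__=='__main__':
  rng=np.random.default_rng(0)
  for flip in(0,1):
    T=Rf*Ro.from_euler('x',np.pi)*Ro.from_euler('z',np.pi*flip);P=o+Rf.apply([0,0,6])
    sol=[]
    for _ in range(60):
        r=ik(P,T,rng.uniform(lo,hi))
        if r.cost<1e-4: sol.append(r.x)
    sol=np.array(sorted(map(tuple,sol)));print(flip,len(sol));print(sol.round(2)[::max(1,len(sol)//12)])
E
python3 plan.py
```

```text
0 13
[[ 1.04  0.63 -0.68  2.2   1.29  0.25 -2.41]
 [ 1.05  0.63 -0.68  2.2   1.29  0.25 -2.41]
 [ 1.05  0.63 -0.68  2.2   1.3   0.25 -2.41]
 [ 1.05  0.64 -0.68  2.2   1.3   0.25 -2.41]
 [ 1.05  0.64 -0.69  2.2   1.3   0.26 -2.42]
 [ 1.06  0.64 -0.7   2.2   1.31  0.26 -2.42]
 [ 1.09  0.66 -0.74  2.2   1.34  0.3  -2.45]
 [ 1.13  0.69 -0.81  2.2   1.39  0.35 -2.49]
 [ 1.16  0.71 -0.85  2.2   1.41  0.38 -2.5 ]
 [ 1.19  0.74 -0.91  2.19  1.44  0.42 -2.52]
 [ 1.26  0.83 -1.05  2.19  1.5   0.56 -2.55]
 [ 1.29  0.86 -1.1   2.19  1.52  0.61 -2.56]
 [ 1.32  0.93 -1.18  2.19  1.55  0.7  -2.57]]
1 24
[[ 1.04  0.63 -0.68  2.2   1.29  0.25  0.73]
 [ 1.05  0.63 -0.68  2.2   1.29  0.25  0.73]
 [ 1.05  0.64 -0.68  2.2   1.3   0.26  0.73]
 [ 1.06  0.64 -0.69  2.2   1.31  0.26  0.72]
 [ 1.06  0.64 -0.7   2.2   1.31  0.26  0.72]
 [ 1.09  0.66 -0.74  2.2   1.34  0.29  0.69]
 [ 1.1   0.67 -0.76  2.2   1.36  0.31  0.68]
 [ 1.13  0.69 -0.82  2.2   1.39  0.35  0.66]
 [ 1.17  0.72 -0.88  2.19  1.43  0.4   0.63]
 [ 1.25  0.8  -1.01  2.19  1.49  0.52  0.59]
 [ 1.27  0.84 -1.06  2.19  1.51  0.57  0.59]
 [ 1.33  0.97 -1.22  2.19  1.56  0.75  0.57]]
```

```bash
cat > sim.py <<'E'
from plan import *
from scipy.optimize import lsq_linear
q0=np.array(D[-1][0])
def jac(q):
    p,R=fk(q,S,L);J=np.zeros((6,7))
    for i in range(7):
        d=np.zeros(7);d[i]=1e-5;p2,R2=fk(q+d,S,L)
        J[:3,i]=(p2-p)/1e-5/100;J[3:,i]=(R2*R.inv()).as_rotvec()/1e-5
    return J,p,R
qm=(lo+hi)/2
def go(q,P,T,k=0.0,ref=qm,lam=.02,n=None):
    P=np.array(P,float);p0,R0=fk(q,S,L);w=(T*R0.inv()).as_rotvec()
    n=n or int(max(np.linalg.norm(P-p0)/20,np.linalg.norm(w)/.06))+1
    for i in range(1,n+4):
        a=min(i/n,1);Pt=p0+a*(P-p0);Tt=Ro.from_rotvec(a*w)*R0
        J,p,R=jac(q);e=np.r_[(Pt-p)/100,(Tt*R.inv()).as_rotvec()]
        A=np.vstack([J,lam*np.eye(7)]);bb=np.r_[e,lam*k*(ref-q)]
        dq=lsq_linear(A,bb,bounds=(np.minimum(lo-q,-1e-9),np.maximum(hi-q,1e-9))).x;q=q+dq
    return q
Tf=Rf*Ro.from_euler('x',np.pi)
def past(**kw):
    q=q0
    for P,T in(([431,-225,241],down(-.14)),([522,134,200],down(-.062)),([583,140,200],down(-.068)),([583,140,17],down(-.068)),([583,140,246],down(-.068)),([441,-78,249],down(-.066)),(o+Rf.apply([0,0,58]),Tf),(o+Rf.apply([0,0,28]),Tf),([456,-222,254],down(-.134))):
        q=go(q,P,T,**kw);yield q
if __name__=='__main__':
    print('real hover [.37 .42 .12 2.22 -.78 .24 -.5]; down [.31 .49 .2 2.21 -1.1 .23 -.18]; up',np.round(D[1][0],2))
    for kw in(dict(),dict(k=.1),dict(k=.1,ref=q0),dict(k=.03,ref=q0)):
        Q=list(past(**kw));print({a:b for a,b in kw.items() if a!='ref'},[x.round(2).tolist() for x in Q[5:]])
E
python3 sim.py
```

```text
real hover [.37 .42 .12 2.22 -.78 .24 -.5]; down [.31 .49 .2 2.21 -1.1 .23 -.18]; up [-0.12  0.49  0.77  1.9  -0.43  0.92 -0.85]
{} [[0.11, 0.3, 0.07, 2.09, -0.03, 0.76, -1.43], [0.34, 0.41, 0.18, 2.23, -0.88, 0.26, -0.38], [0.32, 0.48, 0.19, 2.22, -1.09, 0.23, -0.18], [-0.11, 0.48, 0.75, 1.92, -0.41, 0.9, -0.86]]
{'k': 0.1} [[0.14, 0.3, 0.04, 2.09, -0.02, 0.76, -1.44], [0.41, 0.4, 0.1, 2.24, -0.78, 0.23, -0.47], [0.32, 0.48, 0.19, 2.22, -1.08, 0.23, -0.19], [0.19, 0.4, 0.34, 1.92, -0.17, 0.85, -1.08]]
{'k': 0.1} [[0.13, 0.3, 0.05, 2.09, -0.02, 0.76, -1.44], [0.39, 0.4, 0.11, 2.24, -0.8, 0.23, -0.45], [0.32, 0.48, 0.19, 2.22, -1.09, 0.23, -0.19], [0.15, 0.41, 0.4, 1.92, -0.2, 0.85, -1.06]]
{'k': 0.03} [[0.05, 0.3, 0.15, 2.09, -0.06, 0.76, -1.4], [0.37, 0.4, 0.14, 2.24, -0.84, 0.24, -0.42], [0.32, 0.48, 0.19, 2.22, -1.09, 0.23, -0.19], [-0.02, 0.44, 0.62, 1.92, -0.33, 0.88, -0.94]]
```

The plain minimum-norm model reproduces the real joint motion, so I'll use it to search for a detour that lands in the positive-j5 branch.

```bash
cat > search.py <<'E'
from sim import *
import time
qs=ctrl.state()['q'];rng=np.random.default_rng(1)
off=ctrl.state()['tool_pos']-fk(qs,S,L)[0];print('fk offset',off.round(1))
def err(q,P,T):
    p,R=fk(q,S,L);return np.linalg.norm(p-P),np.degrees((R.inv()*T).magnitude())
def run(x):
    P1=x[:3];T1=down(-.133+x[5])*Ro.from_euler('yx',[x[4],x[3]])
    q1=go(qs,P1,T1,n=14);H=o+Rf.apply([0,0,100]);q2=go(q1,H,Tf,n=14);q3=go(q2,o+Rf.apply([0,0,5]),Tf,n=8)
    return q1,q2,q3
t0=time.time();res=[]
while time.time()-t0<400:
    x=np.array([rng.uniform(400,560),rng.uniform(-300,0),rng.uniform(270,380),*np.radians([rng.uniform(-70,70),rng.uniform(-10,40),rng.uniform(-60,60)])])
    q1,q2,q3=run(x);e=err(q3,o+Rf.apply([0,0,5]),Tf);e1=err(q1,x[:3],down(-.133+x[5])*Ro.from_euler('yx',[x[4],x[3]]))
    mar=np.minimum(q3-lo,hi-q3).min()
    res.append((e[0]+3*e[1]-20*min(mar,.1)+.1*e1[0],x,e,mar,q1,q2,q3))
res.sort(key=lambda r:r[0]);print(len(res))
for r in res[:5]: print(np.r_[r[1][:3],np.degrees(r[1][3:])].round(1),np.round(r[2],2),r[3].round(3),'\n',r[4].round(2),r[5].round(2),r[6].round(2))
E
OMP_NUM_THREADS=1 python3 search.py
```

```text
fk offset [-6.8  1.  -2.7]
2073
[ 526.1 -151.4  345.4  -67.1   34.2   13.3] [0. 0.] 0.249 
 [ 0.59  0.73 -1.1   2.45  1.98  1.73 -2.87] [ 1.45  0.65 -1.25  2.22  1.14  0.58 -2.26] [ 1.22  0.78 -0.97  2.19  1.47  0.48 -2.54]
[475.9 -86.4 357.6 -40.8  37.4  34.2] [0. 0.] 0.162 
 [-1.07 -0.11  1.16  2.47  2.1   0.23 -2.76] [ 1.42  0.6  -1.18  2.22  1.07  0.52 -2.21] [ 1.16  0.72 -0.87  2.19  1.42  0.39 -2.51]
[480.4 -44.8 307.4 -57.8  39.3  21.9] [0. 0.] 0.249 
 [ 0.45  0.7  -1.25  2.47  1.7   1.63 -2.94] [ 1.45  0.65 -1.25  2.22  1.14  0.58 -2.26] [ 1.22  0.78 -0.97  2.19  1.47  0.48 -2.54]
[403.1 -73.5 308.5 -59.9  22.7  24.8] [0. 0.] 0.251 
 [ 0.29  0.53 -1.05  2.47  1.39  1.52 -2.94] [ 1.45  0.66 -1.25  2.22  1.14  0.58 -2.27] [ 1.22  0.78 -0.97  2.19  1.47  0.48 -2.54]
[ 415.2 -136.4  335.8  -50.2   34.4   21.1] [0. 0.] 0.145 
 [ 1.15  0.05 -1.25  2.47  1.44  0.65 -2.44] [ 1.42  0.59 -1.17  2.22  1.06  0.51 -2.19] [ 1.15  0.71 -0.85  2.19  1.41  0.37 -2.5 ]
```

```bash
python3 - <<'E'
from h import *
rel([526,-151,345],down(-.133+np.radians(13.3))*Ro.from_euler('yx',np.radians([34.2,-67.1])))
s=ctrl.state();R0=Ro.from_quat(s['tcp_rot'])
T=down(-.133+np.radians(13.3))*Ro.from_euler('yx',np.radians([34.2,-67.1]));print('hand dir (-z)',-T.apply([0,0,1]))
E
```

```text
shift [ 60.2 -79.7 -91. ] turn [-61.52  37.51 -31.76] t 8.3
hand dir (-z) [-0.63472603  0.7025268   0.32183686]
```

```bash
python3 -m jog '[[5,-6.6,-7.6,-5.13,3.13,-2.65,1],[10,-13.3,-15.2,-10.25,6.25,-5.29,1],[15,-20,-22.8,-15.4,9.4,-7.94,1],[20,-26.6,-30.3,-20.5,12.5,-10.6,1],[25,-33.2,-38,-25.6,15.6,-13.2,1],[30,-40,-45.5,-30.8,18.75,-15.9,1],[35,-46.5,-53,-35.9,21.9,-18.5,1],[40,-53,-60.7,-41,25,-21.2,1],[45,-60,-68,-46.1,28.1,-23.8,1],[50,-66.5,-76,-51.3,31.3,-26.5,1],[55,-73,-83.5,-56.4,34.4,-29.1,1],[60,-80,-91,-61.5,37.5,-31.8,1]]'; python3 log.py; python3 fk.py
cat > nxt.py <<'E'
from sim import *
from search_err import err
E
cat > nxt.py <<'E'
from sim import *
q=ctrl.state()['q'];H=o+Rf.apply([0,0,100])
q2=go(q,H,Tf,n=16);q3=go(q2,o+Rf.apply([0,0,5]),Tf,n=10)
p,R=fk(q3,S,L);print(q2.round(2),q3.round(2),np.linalg.norm(p-o-Rf.apply([0,0,5])),np.degrees((R.inv()*Tf).magnitude()))
rel(H,Tf)
E
python3 nxt.py
```

```text
time_s: 9.3
tool_pos: [514.9, -162.1, 335.1]
tcp_rot: [0.896, 0.121, 0.187, 0.385]
force: [-0.2, -0.4, -0.5]
grip_width: 10.7
gripper_force: 59.5
q [-1.069  0.554  1.232  2.285  1.031  0.237 -2.304]
20.208915520377964 (-1, -1, -1, -1) [389.97 495.77 378.99 337.85  33.83 -10.4    1.57] [ 0.66  2.1  -0.42 -0.   -0.   -0.    0.82 -0.6   0.68 -0.    0.   -0.
  1.21  0.29 -1.22 -0.   -0.   -0.    4.16  3.56  0.96 -0.   -0.    0.  ]
[ 1.    0.35 -0.56  2.24  0.23  0.26 -1.41] [ 1.02  0.63 -0.64  2.2   1.29  0.23 -2.41] 7.64324184970136e-08 2.5246944884094505e-07
shift [-92.6 -43.   85.2] turn [39.4  -5.91 28.8 ] t 9.3
```

```bash
python3 -m jog '[[-7.7,-3.6,7.1,3.28,-0.49,2.4,1],[-15.4,-7.2,14.2,6.57,-0.98,4.8,1],[-23,-10.8,21.3,9.85,-1.48,7.2,1],[-30.9,-14.3,28.4,13.1,-1.97,9.6,1],[-38.6,-18,35.5,16.4,-2.46,12,1],[-46.3,-21.5,42.6,19.7,-2.95,14.4,1],[-54,-25,49.7,23,-3.45,16.8,1],[-61.7,-28.7,56.8,26.3,-3.94,19.2,1],[-69.4,-32.2,63.9,29.5,-4.43,21.6,1],[-77,-35.8,71,32.8,-4.9,24,1],[-85,-39.4,78,36.1,-5.4,26.4,1],[-92.6,-43,85.2,39.4,-5.91,28.8,1]]'; python3 log.py; python3 nxt.py
```

```text
time_s: 10.3
tool_pos: [468.1, -216.3, 235.0]
tcp_rot: [0.981, -0.041, 0.176, 0.064]
force: [1.6, 1.2, -1.4]
grip_width: 11.0
gripper_force: 59.4
q [ 0.467  0.298 -0.116  2.221  0.178  0.251 -1.456]
[ 0.85  0.34 -0.39  2.22 -0.01  0.27 -1.19] [ 0.99  0.63 -0.63  2.19  1.27  0.23 -2.41] 6.115708470298272e-07 2.0127928195282486e-06
shift [-5.4  4.4  7. ] turn [ 5.35 -0.1   3.81] t 10.3
```

```bash
cat > nx2.py <<'E'
from sim import *
q=ctrl.state()['q'];E=lambda q,P,T:(np.linalg.norm(fk(q,S,L)[0]-P).round(2),np.degrees((fk(q,S,L)[1].inv()*T).magnitude()).round(2))
for roll in(0,-6,-12,-20):
    Tr=Tf*Ro.from_euler('x',roll,degrees=True);P4=o+Rf.apply([0,0,60]);F=o+Rf.apply([0,0,5])
    a=go(q,P4,Tr,n=12);b=go(a,P4,Tf,n=10);c_=go(b,F,Tf,n=10);print(roll,a.round(2),b.round(2),c_.round(2),E(c_,F,Tf))
Tr=Tf*Ro.from_euler('x',-12,degrees=True);rel(o+Rf.apply([0,0,70]),Tr)
E
python3 nx2.py
```

```text
0 [ 1.01  0.48 -0.62  2.22  0.68  0.23 -1.85] [ 1.01  0.48 -0.62  2.22  0.68  0.23 -1.85] [ 0.99  0.63 -0.63  2.19  1.27  0.23 -2.41] (np.float64(0.0), np.float64(0.0))
-6 [ 0.83  0.44 -0.48  2.24  1.03  0.23 -2.28] [ 1.09  0.51 -0.73  2.21  0.87  0.28 -2.03] [ 0.99  0.63 -0.63  2.19  1.27  0.23 -2.41] (np.float64(0.0), np.float64(0.0))
-12 [ 0.55  0.41 -0.23  2.26  1.24  0.23 -2.58] [ 1.1   0.51 -0.74  2.21  0.88  0.28 -2.04] [ 0.99  0.63 -0.63  2.19  1.27  0.23 -2.41] (np.float64(0.0), np.float64(0.0))
-20 [ 0.11  0.43  0.17  2.28  1.4   0.24 -2.86] [ 1.1   0.51 -0.74  2.21  0.88  0.28 -2.04] [ 0.99  0.63 -0.63  2.19  1.27  0.23 -2.41] (np.float64(0.0), np.float64(0.0))
shift [-5.4  1.6 36.9] turn [-6.64 -0.5   3.78] t 10.3
```

```bash
python3 -m jog '[[-1,0.3,6,-1.1,0,0.6,1],[-2,0.5,12,-2.2,-0.1,1.2,1],[-3,0.8,18,-3.3,-0.2,1.9,1],[-4,1,25,-4.4,-0.3,2.5,1],[-5,1.3,31,-5.5,-0.4,3.1,1],[-5.4,1.6,37,-6.64,-0.5,3.78,1],[-5.4,1.6,37,-6.64,-0.5,3.78,1],[-5.4,1.6,37,-6.64,-0.5,3.78,1],[-5.4,1.6,37,-6.64,-0.5,3.78,1]]'; python3 log.py; python3 nx2.py; python3 chk.py
```

```text
time_s: 11.05
tool_pos: [476.4, -222.9, 199.0]
tcp_rot: [0.975, -0.083, 0.171, 0.115]
force: [0.2, 0.3, -0.5]
grip_width: 11.0
gripper_force: 59.4
q [ 0.371  0.382 -0.12   2.264  1.078  0.235 -2.498]
0 [ 1.05  0.5  -0.69  2.21  0.82  0.27 -2.01] [ 1.05  0.5  -0.69  2.21  0.82  0.27 -2.01] [ 0.96  0.62 -0.62  2.2   1.3   0.23 -2.47] (np.float64(0.0), np.float64(0.0))
-6 [ 0.79  0.44 -0.46  2.24  1.03  0.23 -2.3 ] [ 1.07  0.51 -0.73  2.21  0.87  0.28 -2.06] [ 0.96  0.62 -0.62  2.2   1.3   0.23 -2.47] (np.float64(0.0), np.float64(0.0))
-12 [ 0.51  0.41 -0.21  2.27  1.27  0.23 -2.63] [ 1.08  0.51 -0.74  2.21  0.89  0.28 -2.07] [ 0.96  0.62 -0.62  2.2   1.3   0.23 -2.47] (np.float64(0.0), np.float64(0.0))
-20 [ 0.1   0.44  0.15  2.29  1.45  0.25 -2.93] [ 1.08  0.51 -0.74  2.21  0.89  0.28 -2.07] [ 0.96  0.62 -0.62  2.2   1.3   0.23 -2.47] (np.float64(0.0), np.float64(0.0))
shift [-0.8  0.1 -0.3] turn [0.09 0.05 0.13] t 11.05
TCP in face [ 8.400e-01 -1.000e-02  6.968e+01] rot err deg (face) [-12.09  -0.06  -0.13]
F face [-0.05  0.28 -0.46] M face [ 0.198  0.455 -0.045] q [ 0.37  0.38 -0.12  2.26  1.08  0.24 -2.5 ] 11.05 11.006508570177386
shift [ -0.8 -12.   56.2] turn [12.09  0.06  0.13] t 11.05
```

```bash
python3 -m jog '[[-0.8,0,0,1.5,0,0,1],[-0.8,0,0,3,0,0,1],[-0.8,0,0,4.5,0,0,1],[-0.8,0,0,6,0,0,1],[-0.8,0,0,7.5,0,0,1],[-0.8,0,0,9,0,0,1],[-0.8,0,0,10.5,0,0,1],[-0.8,0,0,12.1,0,0.1,1],[-0.8,0,0,12.1,0,0.1,1],[-0.8,0,0,12.1,0,0.1,1],[-0.8,0,0,12.1,0,0.1,1]]'; python3 chk.py
```

```text
time_s: 11.97
tool_pos: [476.3, -223.0, 198.6]
tcp_rot: [0.982, -0.065, 0.179, 0.013]
force: [0.2, -0.5, -0.9]
grip_width: 10.8
gripper_force: 59.4
TCP in face [ 0.64 -0.11 69.37] rot err deg (face) [-0.07 -0.03 -0.01]
F face [-0.08 -0.45 -0.94] M face [0.039 0.406 0.052] q [ 0.94  0.45 -0.66  2.2   0.72  0.28 -1.99] 11.9667 10.789804631323255
shift [-0.6 -0.2 57.2] turn [0.07 0.03 0.01] t 11.9667
```

```bash
python3 -m jog '[[-0.6,-0.2,7,0,0,0,1],[-0.6,-0.2,14,0,0,0,1],[-0.6,-0.2,21,0,0,0,1],[-0.6,-0.2,28,0,0,0,1],[-0.6,-0.2,35,0,0,0,1],[-0.6,-0.2,42,0,0,0,1],[-0.6,-0.2,46,0,0,0,1],[-0.6,-0.2,49,0,0,0,1],[-0.6,-0.2,49,0,0,0,1],[-0.6,-0.2,49,0,0,0,1],[-0.6,-0.2,49,0,0,0,1]]'; python3 chk.py
python3 - <<'E'
from h import *
import json
s=ctrl.state();c=calibration("wrist");im=capture("wrist");sd=capture("side");sc=capture("scene")
cv2.imwrite("pics/w5.png",im[:,:,::-1]);cv2.imwrite("pics/sd5.png",sd[:,:,::-1])
json.dump({**{k:np.array(v).tolist() for k,v in c.items()},'tp':s['tool_pos'].tolist(),'tr':s['tcp_rot'].tolist()},open("w5.json","w"))
f=lambda im,x,y:cv2.resize(im[y:y+75,x:x+100,::-1],(400,300),interpolation=cv2.INTER_CUBIC)
a=cv2.resize(im[100:350,220:420,::-1],(480,600),interpolation=cv2.INTER_CUBIC)
cv2.imwrite("pics/c5.png",np.hstack([a,np.vstack([f(sd,305,95),f(sc,125,160)])[:,40:360]]))
E
```

```text
time_s: 12.88
tool_pos: [493.4, -224.3, 152.6]
tcp_rot: [0.982, -0.065, 0.179, 0.012]
force: [-0.2, -0.7, -0.6]
grip_width: 11.1
gripper_force: 59.4
TCP in face [ 0.43  0.84 20.26] rot err deg (face) [-0.02 -0.03 -0.09]
F face [-0.26 -0.74 -0.5 ] M face [ 0.     0.485 -0.033] q [ 0.88  0.56 -0.61  2.21  1.14  0.24 -2.4 ] 12.8833 11.147546957308176
shift [-0.4  0.8  8.1] turn [0.02 0.03 0.09] t 12.8833
```

View pics/c5.png

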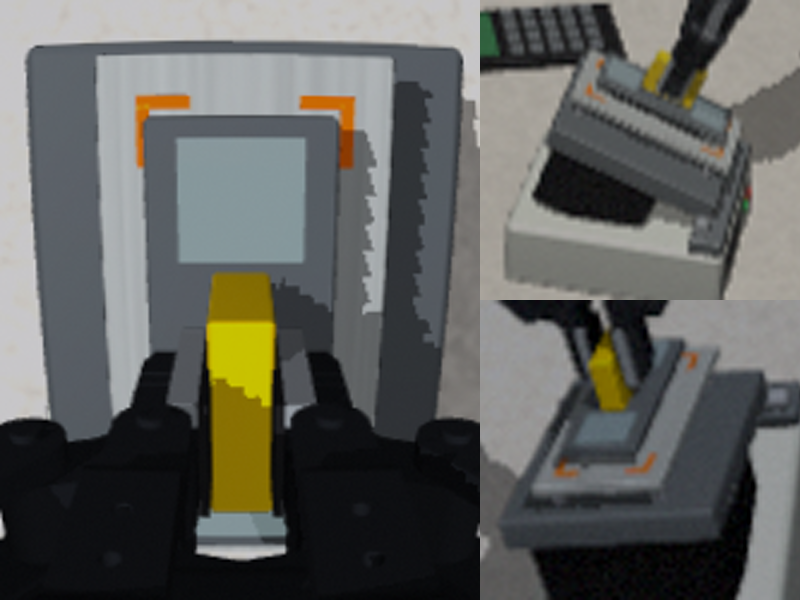

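The slide hovers about 8 mm above the plate and inside the marks. The far marks are at crop (136,97) and (355,97), and the slide's far edge at (145,116)–(337,115), so it sits about 1 mm too far left (+y). I'll compute the fit.

```bash
python3 - <<'E'
from h import *
import json
c=json.load(open("w5.json"))
u=lambda P:(np.array(P)+.5)/2.4-.5+[220,100]
T=Ro.from_quat(c['tr']);tp=np.array(c['tp'])
far=u([[145,116],[337,115]]);mk=u([[136,97],[355,97]]);pl=u([[96,55],[393,57]])
p=[517.43,-228.4,-.133,.361]
S=lambda d:tp+T.apply(np.array([[52+d[0],-20+d[1],12.2-6],[52+d[0],20+d[1],12.2-6]]))
r=least_squares(lambda d:(projf(c,S(d))-far).ravel(),[0,0]);print('slide offset in tool frame',r.x,r.fun.round(1))
M=np.array([[56,24,0],[56,-24,0],[65,33,0],[65,-33,0]],float)
o,R=face(p)
r=least_squares(lambda d:(projf(c,o+R.apply(M+[d[0],d[1],0]))-np.r_[mk,pl]).ravel(),[0,0]);print('face offset in face axes',r.x,r.fun.round(1))
r=least_squares(lambda d:(projf(c,o+R.apply(M+d))-np.r_[mk,pl]).ravel(),[0,0,0]);print('face offset 3d',r.x,r.fun.round(1))
E
```

```text
slide offset in tool frame [ 0.31284644 -0.03246999] [-1.5 -0.2  1.5  0.3]
face offset in face axes [-0.22156866  0.07664446] [-0.2 -0.4 -0.2 -0.1 -0.7  0.5  1.1  0.1]
face offset 3d [-0.27433134  0.07028442 -1.41525576] [ 0.1 -0.5 -0.6 -0.2 -0.1  0.6  0.6  0.1]
```

```bash
python3 -m jog '[[-0.9,0.8,1,0,0,0,1],[-0.9,0.8,2,0,0,0,1],[-0.9,0.8,3,0,0,0,1],[-0.9,0.8,4,0,0,0,1],[-0.9,0.8,5,0,0,0,1],[-0.9,0.8,5,0,0,0,1],[-0.9,0.8,5,0,0,0,1],[-0.9,0.8,5,0,0,0,1]]'; python3 chk.py;  python3 -m jog '[[0,0,0.5,0,0,0,1],[0,0,1,0,0,0,1],[0,0,1.5,0,0,0,1],[0,0,2,0,0,0,1],[0,0,2,0,0,0,1],[0,0,2,0,0,0,1]]'; python3 chk.py
```

```text
time_s: 13.7
tool_pos: [494.1, -225.7, 147.3]
tcp_rot: [0.982, -0.065, 0.179, 0.012]
force: [0.2, -0.1, -0.7]
grip_width: 10.8
gripper_force: 59.4
TCP in face [-0.68 -0.39 14.96] rot err deg (face) [-0.01 -0.05 -0.03]
F face [-0.08 -0.04 -0.71] M face [-0.009  0.359 -0.01 ] q [ 0.88  0.57 -0.61  2.21  1.2   0.24 -2.45] 13.7 10.848086262610316
shift [ 0.7 -0.4  2.8] turn [0.01 0.05 0.03] t 13.7
time_s: 14.2
tool_pos: [494.7, -225.8, 145.4]
tcp_rot: [0.982, -0.065, 0.179, 0.012]
force: [-0.5, 0.2, -0.9]
grip_width: 10.7
gripper_force: 59.4
TCP in face [-0.71 -0.4  12.94] rot err deg (face) [-0.01 -0.05 -0.03]
F face [-0.83  0.08 -0.65] M face [0.006 0.419 0.013] q [ 0.87  0.58 -0.61  2.21  1.22  0.24 -2.47] 14.2 10.693072477504847
shift [ 0.7 -0.4  0.7] turn [0.01 0.05 0.03] t 14.2
```

```bash
for i in 1 2 3 4; do python3 -m jog '[[0,0,0.5,0,0,0,1],[0,0,1,0,0,0,1],[0,0,1,0,0,0,1],[0,0,1,0,0,0,1]]' >/dev/null; python3 chk.py | head -2; done
```

```text
TCP in face [-0.67 -0.45 12.07] rot err deg (face) [-0.02 -0.04 -0.04]
F face [-0.46 -0.55  1.39] M face [-0.013  0.387 -0.022] q [ 0.87  0.58 -0.61  2.21  1.23  0.24 -2.48] 14.5333 10.85112463735615
TCP in face [-0.72 -0.45 10.99] rot err deg (face) [-0.01 -0.05 -0.03]
F face [-0.12  0.04  1.93] M face [-0.016  0.363 -0.028] q [ 0.87  0.58 -0.61  2.21  1.24  0.24 -2.49] 14.8667 10.478032222012903
TCP in face [-0.71 -0.43  9.99] rot err deg (face) [-0.01 -0.05 -0.04]
F face [-0.93 -0.27  2.56] M face [-0.006  0.391  0.007] q [ 0.87  0.58 -0.61  2.21  1.25  0.24 -2.5 ] 15.2 10.928729742297389
TCP in face [-0.73 -0.46  8.98] rot err deg (face) [-0.01 -0.05 -0.03]
F face [-1.11  1.11  2.96] M face [-0.013  0.408 -0.03 ] q [ 0.87  0.58 -0.61  2.21  1.26  0.24 -2.51] 15.5333 10.54281508629615
```

```bash
python3 -m jog '[[0,0,0.5,0,0,0,1],[0,0,1,0,0,0,1],[0,0,1.5,0,0,0,1],[0,0,2,0,0,0,1],[0,0,2.5,0,0,0,1],[0,0,2.8,0,0,0,1],[0,0,2.8,0,0,0,1],[0,0,2.8,0,0,0,1],[0,0,2.8,0,0,0,1],[0,0,2.8,0,0,0,1]]'; for i in 1 2 3; do python3 chk.py | head -2; python3 -m jog '[[0,0,0,0,0,0,1],[0,0,0,0,0,0,1]]'>/dev/null; done
python3 - <<'E'
from h import *
im=capture("wrist");sd=capture("side");sc=capture("scene")
f=lambda im,x,y:cv2.resize(im[y:y+75,x:x+100,::-1],(400,300),interpolation=cv2.INTER_CUBIC)
a=cv2.resize(im[100:350,220:420,::-1],(480,600),interpolation=cv2.INTER_CUBIC)
cv2.imwrite("pics/c6.png",np.hstack([a,np.vstack([f(sd,305,95),f(sc,125,160)])[:,40:360]]))
E
```

```text
time_s: 16.37
tool_pos: [497.1, -226.1, 139.1]
tcp_rot: [0.982, -0.065, 0.179, 0.012]
force: [-2.4, 0.4, 3.4]
grip_width: 10.8
gripper_force: 60.1
TCP in face [-0.73 -0.43  6.22] rot err deg (face) [-0.01 -0.05 -0.03]
F face [-1.12  0.12  4.06] M face [-0.021  0.461 -0.018] q [ 0.87  0.59 -0.61  2.21  1.28  0.24 -2.53] 16.3667 10.788339595859021
TCP in face [-0.75 -0.43  6.21] rot err deg (face) [-0.01 -0.05 -0.03]
F face [-1.1 -0.   3.8] M face [-0.048  0.405  0.026] q [ 0.87  0.59 -0.61  2.21  1.28  0.24 -2.53] 16.5333 11.163482523677159
TCP in face [-0.72 -0.46  6.21] rot err deg (face) [-0.02 -0.05 -0.03]
F face [-0.84  0.1   4.51] M face [0.011 0.403 0.007] q [ 0.87  0.59 -0.61  2.21  1.28  0.24 -2.53] 16.7 11.072485685947912
```

View pics/c6.png

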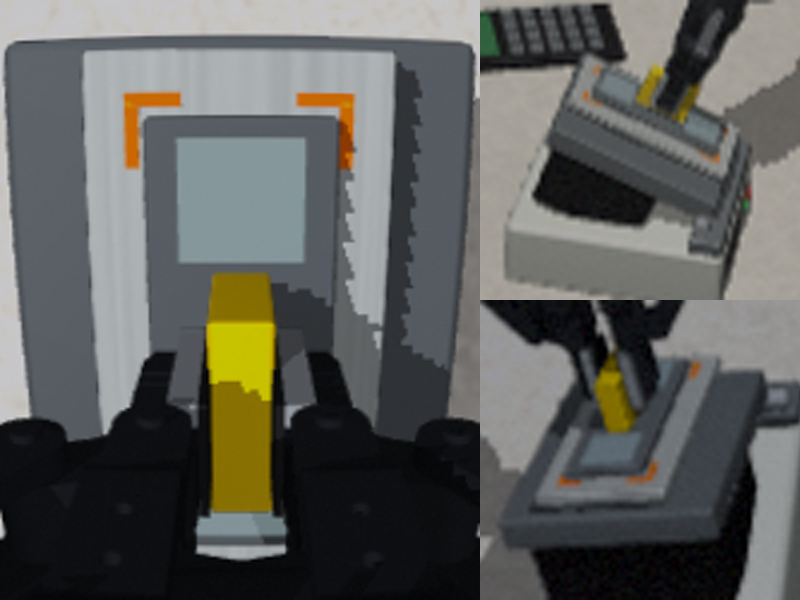

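The slide is centred between the marks, with about 4 mm to the outer edges on each side. It hasn't shifted in the grip, it lies flush with no moment building up, and the plate is about 6 mm down at about 5 N. I'm handing in.

```bash
python3 -c "
from plant import ctrl
print(ctrl.finish_job())"
```

```text
the job is handed in; nothing more can be done
None
```

The yellow slide is lying flush on the reader's plate within the orange marks, still gripped, with the plate pressed about 6 of its 12 mm at about 5 N; I handed the job in at about 17 s of the 40 s.

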